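Refit the fuse, line up the quarter-turn fastener and hold the panel shut

TASK

Get the grey supply unit ready for closing: pick up the white fuse with the square brass ends and push it down past the orange sprung jaw until it sits fully in the fork clip on top of the unit, with the jaw closed over it. Then turn the panel's blue wing fastener clockwise until its wing lines up with the two red marks on the panel, press the panel down flush with its frame, and finish while still holding it pressed there. Leave the fuse in its clip and the other things on the bench where they are.

Things in the scene. Friction and masses are not known exactly. Their poses are not given: they have to be found in the camera images.
- unit: grey supply unit fixed on the bench, 160 (x) by 260 (y) by 44 mm high; origin under its centre on the bench, z up. It carries the fork clip on its left (+y) half and the access panel on its right (-y) half
- fuse: fuse, loose: white ceramic tube 16 mm in diameter with a red band in the middle and a 17 mm square brass cap 8 mm long on each end, 108 mm long over all, 0.06 kg; origin at the middle of its axis, x along the axis. It starts lying on the bench (origin 8.5 mm above it) to the right of the unit, its axis roughly straight ahead
- clip_seat (a point): where the middle of the fuse's axis lies when seated, 70 mm above the bench, 26 mm above the unit's top; axes as the unit's. The fuse lies along x, either way round, on two 10 mm wide steel saddles centred 36 mm either side along x, its square caps outside them (5 mm play along x). Between the saddles, 62 mm, there is free room for fingers round the fuse down to 10 mm above the unit's top
- jaw (a joint): angle of the orange sprung jaw, rad: 0 closed, grows outward to the unit's +y, stop at 0.6. Each saddle has a fixed steel prong at -y, flared at the top, and at +y a jaw finger whose steep slippery nose (up to 23 mm above the seat axis) leans over the seat. Pushing the fuse straight down over the seat spreads it with 5 to 15 N; it snaps back over the fuse
- wing (a point): middle of the blue wing of the fastener, 18 mm above the panel's top face, 70 mm above the bench at the start; x along the wing. The wing is 42 mm long, 9 mm thick, from 3 to 28 mm above the panel, on a dark disc 34 mm across and 4 mm high; a white line along its top shows the way of the cross-bar on its stud
- fastener (a joint): angle of the fastener about the upright axis, rad, growing clockwise seen from above; 0: wing along the unit's x, in line with the two red marks on the panel. Starts at -1.35 to -0.6, stops at -1.57 and +0.6, stays where left (friction 0.04 N m). More than about 0.15 rad off 0, the cross-bar under the panel rests on the slot plate and the panel cannot go down
- panel_top (a point): centre of the top face of the white access panel, 120 x 120 mm, 4 mm thick, on the fastener's axis; 52 mm above the bench at the start, 44 mm when flush with its frame; axes as the unit's
- panel (a joint): how far the panel is pressed down, m: 0 standing 8 mm proud on its springs, 0.008 flush with the frame and on its stop; fully down takes about 5 N rising to 10 N, and it springs back when let go
- cutters: side cutters with red handles, 123x46x12 mm, loose bystander; origin under its centre
- white_box: flat white drive box, 153x76x28 mm, loose bystander; origin under its centre
- flux_jar: small amber jar with blue lid, 38 mm across, 33 mm high, loose bystander; origin under its centre
Mind the look-alikes: they are no part of the job. What is shaped like the fuse but pink is not meant.

How it is judged (in metres and radians):
On the way, in this order (a step that is already met when the one before it is completed fails the run):
1. the fuse sits in the fork clip with the jaw closed over it (x of fuse in the frame of clip_seat between -0.009 and 0.009 m and y of fuse in the frame of clip_seat between -0.004 and 0.004 m and z of fuse in the frame of clip_seat between -0.004 and 0.003 m and angle between the x axis of fuse and the x axis of clip_seat, either way round below 0.1 rad and value of joint jaw below 0.08 rad), for 0.2 s.
2. the fastener's wing is lined up with the red marks (value of joint fastener between -0.2 and 0.2 rad), for 0.2 s.
3. the panel is pressed flush by the robot (all of step 2 and value of joint panel above 0.0065 m and contact force between any of the fingers, the arm and unit above 2 N), for 0.3 s.
At the end, for the whole second after the job is handed in: Fuse in the clip (within 9 mm along, 4 mm across, 4 mm below to 3 mm above the seat, 0.1 rad), jaw within 0.08 rad of closed, fastener within 0.2 rad of its marks, panel still and pressed down at least 6.5 of its 8 mm with the robot bearing on the unit with over 2 N (all of step 1 and all of step 3 and velocity of joint panel between -0.01 and 0.01 m/s); the arm keeps its last pose, push and grip.
It fails at once if a bystander is moved more than 30 mm (distance of any of cutters, white_box, flux_jar from where it was at the start of the episode above 0.03 m).
It also fails if it takes over 45 s, if anything falls off the work surface, if the arm or the gripper's body presses on something with over 40 N, if the wrist force passes 120 N, or if a joint passes its speed limit or range.

ROBOT

A 6-joint arm with a two-finger parallel gripper is mounted at the origin on a cart in front of the work surface, level with it; the furniture and walls round the work are solid. World frame = base frame: x ahead of the robot, y to its left, z up, the work surface at z = 0. Lengths are in m, angles in degrees, forces in N, time in s.
With the tool pointing down it reaches from about 0.325 to 0.85 m from the base axis. Payload 15.5 kg.
Tool frame: the origin (TCP) lies between the finger pads; the fingertips stand 11 mm ahead of it and the grasp point (between the pads) lies 8 mm behind it; z points along the fingers, y is the line along which they close (so a half turn about z gives the same grasp; the last joint's range is limited). The gripper opens to 91 mm and grips with 3 to 60 N. Pads are 32 mm wide; open, the fingers measure 118 mm over their backs; the gripper's body (76 mm by 178 mm) begins 60 mm behind the grasp point.
Start: joints at [-79.842, 28.281, 77.091, -0, 74.628, -5.472], TCP at [0.168, -0.602, 0.225] pointing down, gripper open.
Joint ranges: [-166.48, 166.48], [-47.26, 123.95], [12.59, 153.08], [-70.14, 250.14], [6.76, 159.57], [-176.63, 176.63]. Speed limits (degrees/s): [108.29, 108.29, 147.25, 172.46, 172.46, 172.46].

INTERFACE

Orientations are given as [roll, pitch, yaw] about the fixed x, y, z axes, in that order (R = Rz(yaw) Ry(pitch) Rx(roll)).
In Python, from bench import move_to, servo_line, goto_joints, move_gripper, dwell, inverse_kinematics, state, grab_frame, calibration, IKError, job_done gives the robot as it stands. Calls block until the motion is done:
- move_to(position, orientation): joint-space move of the TCP to a pose.
- servo_line(position, attitude=None, velocity=0.15, f_stop=None): straight line of the TCP; attitude=None keeps the orientation; velocity is the mean speed in m/s. With f_stop (N) it stops when the force on the tool has changed by that much, and returns True; else False.
- goto_joints(angles): joint-space move.
- move_gripper(opening): finger opening in m; the grip force is fixed at half the most; returns when the fingers have stopped.
- dwell(seconds).
- inverse_kinematics(position, orientation): joint angles nearest the present ones, or None.
- state(): the state.
- grab_frame(name): name is "scene" or "top" or "wrist"; returns the picture (480x640x3 uint8, blue, green, red); there is no depth.
- calibration(name): a dict with "intrinsics" (3x3 intrinsics, pixels), "R" (3x3) and "t" (3): a world point X has camera coordinates R X + t. Camera axes: x right, y down, z forward; pixel columns grow to the right and rows downward; lengths in m; the calibration is good to about 2 mm. The wrist camera is an equidistant fisheye: a pixel r from the principal point sees the ray r / f radians off the axis. A picture is of the moment at which its call begins: read the wrist's pose just before it. calibration takes no time and is no camera call; for the wrist camera it gives the pose at the moment of the call.
A pose or a line that the arm cannot do raises IKError and nothing moves.
- job_done(): hands the job in; it is judged then, once.
The state is a dict: "time_s": time; "joint_positions": joint angles; "dq": joint speeds; "tau": joint torques, N m; "ee_pos": TCP position; "eef_rot": TCP orientation; "ft_force": force on the tool from outside, world axes, zero at the start; "ft_torque": the same for the moment, N m; "width": finger opening in m; "finger_force": force on a finger pad.
Only numpy, scipy, OpenCV 4.12 (cv2) and the standard library are available. Lean on these libraries where they do the work, as an engineer would, in place of code of your own. Each camera call takes 0.05 s, during which the arm holds its last target. There are 200 camera calls.

## Working session

There is one attempt and no reset: what is moved stays moved. The work goes in short steps, each a Python script; the robot and the scene stay as the last script left them, time stands still between calls to the robot, and variables do not carry over. Pictures are saved under pics/ and viewed, at most 10 in all, crops included, and the job is handed in when it is done.

```bash
mkdir -p pics; cat > h.py <<'E'
import numpy as np, cv2
from bench import *
def ray(cam,u,v,c=None):
    c=c or calibration(cam); K=np.array(c["intrinsics"]);R=np.array(c["R"]);t=np.array(c["t"])
    d=np.linalg.inv(K)@[u,v,1]
    return -R.T@t, R.T@d
def at_z(cam,u,v,z):
    o,d=ray(cam,u,v); return o+d*(z-o[2])/d[2]
def proj(cam,X):
    c=calibration(cam);p=np.array(c["intrinsics"])@(np.array(c["R"])@np.array(X)+np.array(c["t"])); return p[:2]/p[2]
E
python3 - <<'E'
from h import *
for n in("scene","top"):
    cv2.imwrite(f"pics/{n}0.png",grab_frame(n)); c=calibration(n); print(n,np.array(c["intrinsics"]).round(1).tolist(),(-np.array(c["R"]).T@c["t"]).round(3),np.array(c["R"]).round(2).tolist())
s=state();print(s)
E
```

```text
scene [[470.8, 0.0, 314.9], [0.0, 470.8, 237.9], [0.0, 0.0, 1.0]] [0.087 0.596 0.569] [[-0.84, -0.55, 0.01], [-0.28, 0.42, -0.86], [0.47, -0.72, -0.51]]
top [[492.4, 0.0, 314.6], [0.0, 492.4, 237.9], [0.0, 0.0, 1.0]] [ 0.409 -0.078  0.938] [[0.03, -1.0, 0.04], [-0.99, -0.03, -0.15], [0.15, -0.04, -0.99]]
{'time_s': 0.1, 'joint_positions': array([-7.98431566e+01,  2.83116064e+01,  7.71224857e+01,  6.02345862e-04,
        7.46281610e+01, -5.46939003e+00]), 'dq': array([-0.02291818, -0.05139784, -0.07990299,  0.05953473,  0.0027435 ,
       -0.02911198]), 'tau': array([ 1.85622528e-03, -8.80244493e+01, -3.82542908e+01,  7.10878149e-02,
        4.82683000e-02, -3.26811380e-05]), 'ee_pos': array([ 0.16832532, -0.60157625,  0.2244013 ]), 'eef_rot': array([-1.79938086e+02, -6.51156707e-03,  1.56260699e+01]), 'ft_force': array([ 0.46091421,  0.21816006, -0.40001465]), 'ft_torque': array([ 0.00184919, -0.00124988, -0.00047647]), 'finger_force': 0.0, 'width': 0.0915309403208508}
```

View pics/top0.png

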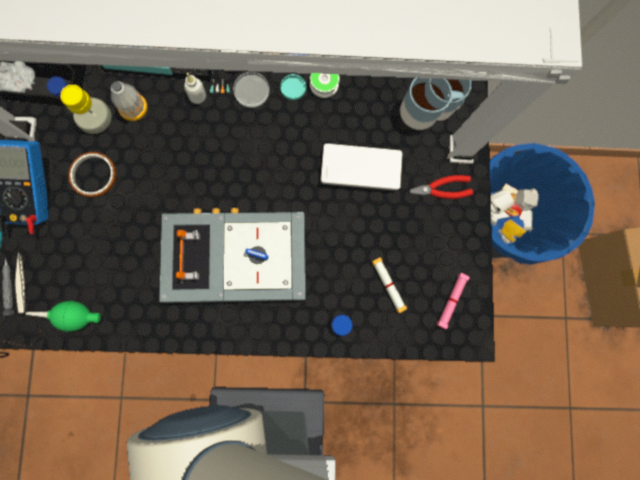

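View pics/scene0.png

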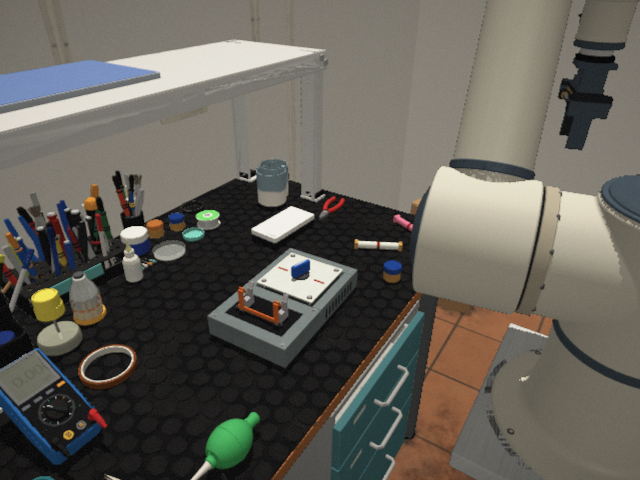

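Top view: the white fuse with brass ends runs (377,262) to (404,308). The pink look-alike is at (454,300), so the white one is meant. The unit covers (160..305, 212..301), with the clip at about (188,255) and the wing at (257,254). The flux jar is at (342,325). I'll confirm this in an enlarged crop and measure.

```bash
python3 - <<'E'
from h import *
im=cv2.imread("pics/top0.png")
cv2.imwrite("pics/crop1.png",cv2.resize(im[205:315,155:315],None,fx=5,fy=5,interpolation=cv2.INTER_CUBIC))
cv2.imwrite("pics/crop2.png",cv2.resize(im[245:340,320:480],None,fx=5,fy=5,interpolation=cv2.INTER_CUBIC))
hsv=cv2.cvtColor(im,cv2.COLOR_BGR2HSV)
# fuse: bright blob in ROI
roi=np.zeros(im.shape[:2],np.uint8); roi[250:318,365:415]=1
m=((hsv[...,2]>110)&(roi>0)).astype(np.uint8)
n,l,st,ce=cv2.connectedComponentsWithStats(m);k=1+np.argmax(st[1:,4]);pts=np.argwhere(l==k)[:,::-1].astype(np.float32)
r=cv2.minAreaRect(pts);print("fuse",r,len(pts))
P=np.array([at_z("top",u,v,.0085) for u,v in pts]); c,sz,_=cv2.minAreaRect(P[:,:2].astype(np.float32)); w=np.linalg.svd(P[:,:2]-P[:,:2].mean(0))[2][0] if 0 else np.linalg.eigh(np.cov(P[:,:2].T))[1][:,1]
print("fuse xy",c,sz,P.mean(0),np.degrees(np.arctan2(w[1],w[0])))
# red marks at z=.052, wing blue at z .07
roi[:]=0;roi[220:292,222:292]=1
m=(((hsv[...,0]<8)|(hsv[...,0]>172))&(hsv[...,1]>110)&(hsv[...,2]>80)&(roi>0)).astype(np.uint8)
n,l,st,ce=cv2.connectedComponentsWithStats(m);print([(s[4],c.round(1).tolist(),at_z("top",*c,.052).round(4).tolist()) for s,c in zip(st[1:],ce[1:])])
m=((abs(hsv[...,0].astype(int)-112)<15)&(hsv[...,1]>120)&(hsv[...,2]>60)&(roi>0))
pts=np.argwhere(m)[:,::-1];Q=np.array([at_z("top",u,v,.075)[:2] for u,v in pts]);w=np.linalg.eigh(np.cov(Q.T))[1][:,1]
print("wing",len(pts),pts.mean(0),Q.mean(0),np.degrees(np.arctan2(w[1],w[0])))
# white panel corners z=.052
roi[:]=0;roi[216:296,215:298]=1
m=((hsv[...,2]>170)&(hsv[...,1]<50)&(roi>0)).astype(np.uint8)
n,l,st,ce=cv2.connectedComponentsWithStats(m);k=1+np.argmax(st[1:,4])
pp=np.argwhere(l==k)[:,::-1];P=np.array([at_z("top",u,v,.052)[:2] for u,v in pp],np.float32);print("panel",cv2.minAreaRect(P))
E
```

```text
fuse ((389.3847961425781, 284.77874755859375), (59.09064865112305, 9.866918563842773), 62.48799514770508) 543
fuse xy (0.466801255941391, -0.2569954991340637) (0.11066262423992157, 0.019100967794656754) [ 0.46677318 -0.25677226  0.0085    ] -151.62761766395283
[(np.int32(11), [257.0, 233.0], [0.5501, -0.0065, 0.052]), (np.int32(11), [257.0, 277.0], [0.4704, -0.0101, 0.052])]
wing 75 [257.22666667 254.86666667] [ 0.50758429 -0.01050321] 75.5202852650886Traceback (most recent call last):
  File "<stdin>", line 24, in <module>
  File "h.py", line 8, in at_z
    o,d=ray(cam,u,v); return o+d*(z-o[2])/d[2]
        ~~~^^^^^^^^^
  File "h.py", line 4, in ray
    c=c or calibration(cam); K=np.array(c["intrinsics"]);R=np.array(c["R"]);t=np.array(c["t"])
           ~~~~~~~~~~~^^^^^
ValueError: time passes only in moves, steps and waits
```

View pics/crop1.png

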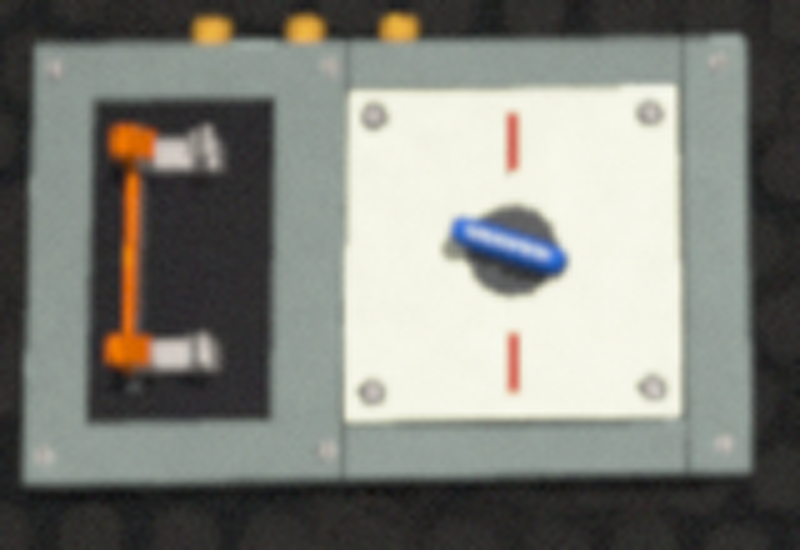

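View pics/crop2.png

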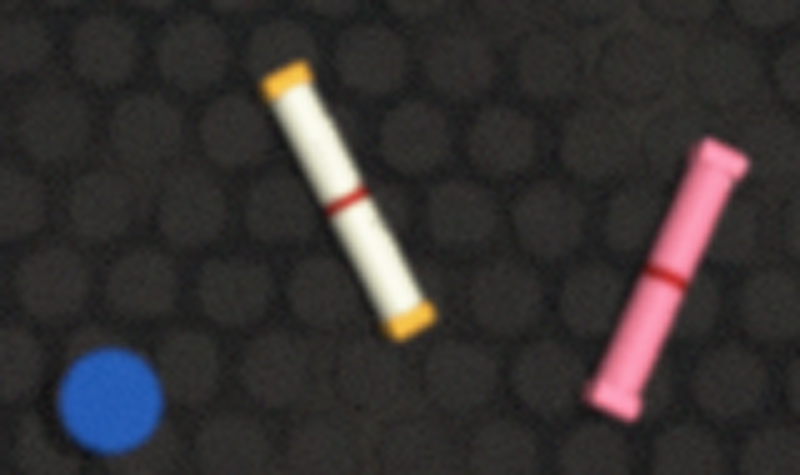

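The crop confirms the fuse: white tube, red band, square brass caps, centred near full-image pixel (390,285). The one at (454,300) is pink. The wing is about 73° anticlockwise of the red marks. Next I'll take a wrist look over the unit and fit the outlines with the calibration cached.

```bash
cat > h.py <<'E'
import numpy as np, cv2, pickle
from bench import *
_c={}
def cal(n):
    if n not in _c: _c[n]=calibration(n)
    return _c[n]
def at_z(cam,pts,z,c=None):
    c=c or cal(cam); K=np.array(c["intrinsics"]);R=np.array(c["R"]);t=np.array(c["t"])
    p=(np.atleast_2d(pts)-K[:2,2])/[K[0,0],K[1,1]]
    if cam=="wrist":
        r=np.linalg.norm(p,axis=1)+1e-9; d=np.c_[p/r[:,None]*np.sin(r)[:,None],np.cos(r)]
    else: d=np.c_[p,np.ones(len(p))]
    d=d@R; o=-R.T@t
    return o+d*((z-o[2])/d[:,2])[:,None]
def proj(cam,X,c=None):
    c=c or cal(cam);K=np.array(c["intrinsics"]);Y=np.atleast_2d(X)@np.array(c["R"]).T+c["t"]
    if cam=="wrist":
        r=np.linalg.norm(Y[:,:2],axis=1); p=Y[:,:2]/r[:,None]*np.arctan2(r,Y[:,2])[:,None]
    else: p=Y[:,:2]/Y[:,2:]
    return p*[K[0,0],K[1,1]]+K[:2,2]
E
python3 - <<'E'
from h import *
im=cv2.imread("pics/top0.png");hsv=cv2.cvtColor(im,cv2.COLOR_BGR2HSV)
roi=np.zeros(im.shape[:2],np.uint8);roi[216:296,215:298]=1
m=((hsv[...,2]>170)&(hsv[...,1]<50)&(roi>0)).astype(np.uint8)
n,l,st,ce=cv2.connectedComponentsWithStats(m);k=1+np.argmax(st[1:,4])
pp=np.argwhere(l==k)[:,::-1];print("panel",cv2.minAreaRect(at_z("top",pp,.052)[:,:2].astype(np.float32)))
m=((hsv[...,2]>80)).astype(np.uint8);m[:206]=0;m[306:]=0;m[:,:153]=0;m[:,312:]=0
n,l,st,ce=cv2.connectedComponentsWithStats(m);k=1+np.argmax(st[1:,4]);pp=np.argwhere(l==k)[:,::-1]
print("unit",cv2.minAreaRect(at_z("top",pp,.044)[:,:2].astype(np.float32)))
move_to([0.46,0.05,0.28],[180,0,0]); dwell(.3)
c=calibration("wrist");im=grab_frame("wrist");cv2.imwrite("pics/w1.png",im);pickle.dump(c,open("w1.pkl","wb"))
print(c,state()["ee_pos"],state()["eef_rot"],state()["time_s"],state()["joint_positions"])
E
```

```text
panel ((0.5107407569885254, -0.008403576910495758), (0.12211442738771439, 0.12199591100215912), 2.7528836727142334)
unit ((0.5129815340042114, 0.03656695783138275), (0.1713756024837494, 0.2617136240005493), 2.7115724086761475)
{'intrinsics': array([[371.64829954,   0.        , 319.6422937 ],
       [  0.        , 371.64829954, 247.06819054],
       [  0.        ,   0.        ,   1.        ]]), 'R': array([[-2.02132241e-04, -9.99999388e-01, -1.08769293e-03],
       [-9.69662125e-01, -6.98856145e-05,  2.44449093e-01],
       [-2.44449019e-01,  1.10410568e-03, -9.69661517e-01]]), 't': array([0.05091635, 0.40523132, 0.55641924])} [0.46005165 0.04984342 0.27998346] [ 1.79999404e+02 -2.74863271e-05 -1.78165339e-02] 2.9917 [-1.21615233e+00  1.17776243e+01  9.42057947e+01 -6.19005064e-04
  7.40165411e+01  8.88018346e+01]
```

View pics/w1.png

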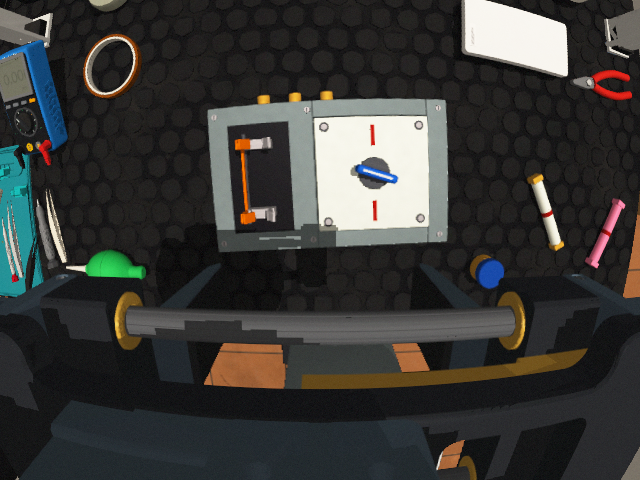

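```bash
python3 - <<'E'
from h import *
c=pickle.load(open("w1.pkl","rb"));print("cam",-c["R"].T@c["t"])
w=cv2.imread("pics/w1.png");s=cv2.imread("pics/scene0.png");hsv=cv2.cvtColor(w,cv2.COLOR_BGR2HSV)
m=((hsv[...,2]>170)&(hsv[...,1]<50)).astype(np.uint8);m[:105]=0;m[240:]=0;m[:,:305]=0;m[:,440:]=0
n,l,st,ce=cv2.connectedComponentsWithStats(m);k=1+np.argmax(st[1:,4]);pp=np.argwhere(l==k)[:,::-1]
print("panel w",cv2.minAreaRect(at_z("wrist",pp,.052,c)[:,:2].astype(np.float32)))
m=((abs(hsv[...,0].astype(int)-112)<15)&(hsv[...,1]>140)&(hsv[...,2]>90));m[:150]=0;m[200:]=0;m[:,:340]=0;m[:,405:]=0
p=np.argwhere(m)[:,::-1];Q=at_z("wrist",p,.075,c)[:,:2];e=np.linalg.eigh(np.cov(Q.T))[1][:,1];print("wing w",Q.mean(0),np.degrees(np.arctan2(e[1],e[0])))
h2=(hsv[...,2]>100).astype(np.uint8);h2[:165]=0;h2[260:]=0;h2[:,:520]=0;h2[:,575:]=0
n,l,st,ce=cv2.connectedComponentsWithStats(h2);k=1+np.argmax(st[1:,4]);pp=np.argwhere(l==k)[:,::-1]
Q=at_z("wrist",pp,.0085,c)[:,:2];e=np.linalg.eigh(np.cov(Q.T))[1][:,1];print("fuse w",cv2.minAreaRect(Q.astype(np.float32)),np.degrees(np.arctan2(e[1],e[0])))
a=cv2.resize(w[120:240,220:300],None,fx=5,fy=5,interpolation=cv2.INTER_CUBIC)
b=cv2.resize(s[265:345,225:305],None,fx=5,fy=5,interpolation=cv2.INTER_CUBIC)
b=cv2.copyMakeBorder(b,0,200,0,0,cv2.BORDER_CONSTANT)
cv2.imwrite("pics/clip.png",np.hstack([a,b]))
E
```

```text
cam [0.52896389 0.0503303  0.44053528]
panel w ((0.5115109086036682, -0.005854964256286621), (0.12006693333387375, 0.12041852623224258), 2.8497164249420166)
wing w [ 0.51191247 -0.00423087] 74.03865730304484
fuse w ((0.4671960473060608, -0.2548777461051941), (0.11417743563652039, 0.02370169386267662), 28.172460556030273) -151.429603965141
```

View pics/clip.png

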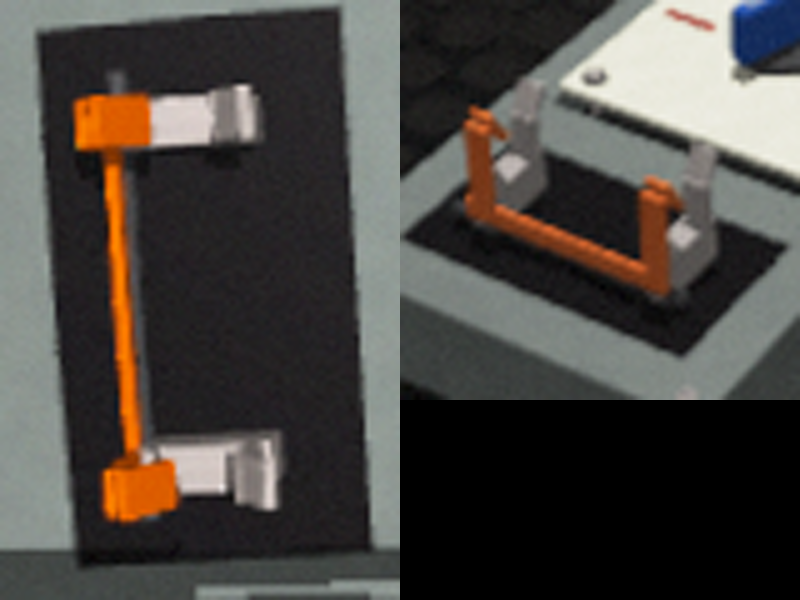

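```bash
python3 - <<'E'
from h import *
c=pickle.load(open("w1.pkl","rb"))
th=np.radians(2.75);R=np.array([[np.cos(th),np.sin(th)],[-np.sin(th),np.cos(th)]])
P0=np.array([.5111,-.0071])
f=lambda u,v,z:(R@(at_z("wrist",[220+u/5,120+v/5],z,c)[0,:2]-np.array([.5115,-.0059]))*1000).round(1)
g=lambda u,v,z:(R@(at_z("top",[155+u/5,205+v/5],z)[0,:2]-np.array([.5107,-.0084]))*1000).round(1)
for z in(.062,.070,.078,.086,.093):
  print(z,"W saddle/prong edge",f(212,120,z),f(232,468,z),"nose",f(150,120,z),f(175,490,z),"jaw outer",f(75,120,z),f(104,500,z))
  print("   T saddle/prong",g(190,152,z),g(192,352,z),"nose",g(153,152,z),g(148,352,z),"outer",g(110,145,z),g(106,352,z), "prong outer",g(215,152,z),g(215,352,z))
print("rows W",[f(185,r,.062) for r in(95,148)],[f(205,r,.062) for r in(440,495)])
print("plate W z44",f(38,30,.044),f(340,8,.044),f(80,565,.044),f(370,550,.044))
E
```

```text
0.062 W saddle/prong edge [ 35.3 113.1] [-36.8 113.8] nose [ 36.3 125.9] [-40.7 126.2] jaw outer [ 37.7 141.6] [-41.9 141.5]
   T saddle/prong [ 34.9 113. ] [-36.4 111. ] nose [ 35.1 126. ] [-36.2 126.4] outer [ 37.8 141.2] [-35.9 141. ] prong outer [ 34.8 104.1] [-36.6 103. ]
0.07 W saddle/prong edge [ 35.  111.9] [-35.6 112.5] nose [ 36.  124.4] [-39.4 124.7] jaw outer [ 37.3 139.8] [-40.6 139.7]
   T saddle/prong [ 33.6 111.3] [-37.1 109.4] nose [ 33.8 124.3] [-36.8 124.6] outer [ 36.5 139.3] [-36.6 139.1] prong outer [ 33.5 102.6] [-37.2 101.5]
0.078 W saddle/prong edge [ 34.6 110.7] [-34.4 111.3] nose [ 35.6 122.9] [-38.1 123.2] jaw outer [ 36.9 138. ] [-39.3 137.9]
   T saddle/prong [ 32.4 109.7] [-37.7 107.8] nose [ 32.5 122.5] [-37.4 122.9] outer [ 35.2 137.5] [-37.2 137.2] prong outer [ 32.2 101. ] [-37.8  99.9]
0.086 W saddle/prong edge [ 34.3 109.5] [-33.2 110.1] nose [ 35.3 121.4] [-36.8 121.7] jaw outer [ 36.5 136.1] [-38.  136.1]
   T saddle/prong [ 31.1 108.1] [-38.3 106.2] nose [ 31.2 120.8] [-38.1 121.1] outer [ 33.9 135.6] [-37.8 135.4] prong outer [31.  99.5] [-38.4  98.4]
0.093 W saddle/prong edge [ 34.  108.4] [-32.1 109. ] nose [ 35.  120.1] [-35.7 120.4] jaw outer [ 36.2 134.6] [-36.9 134.5]
   T saddle/prong [ 30.  106.7] [-38.9 104.8] nose [ 30.1 119.3] [-38.6 119.6] outer [ 32.7 133.9] [-38.4 133.7] prong outer [29.8 98.1] [-39.   97.1]
rows W [array([ 40.8, 118.4]), array([ 30., 119.])] [array([-30.6, 119. ]), array([-42.1, 119.9])]
plate W z44 [ 58.9 152.8] [58.1 87.3] [-59.2 152.5] [-59.2  87.6]
```

Seat is at about (0.505, 0.113): plate centre, prong and nose edges agree within 2 mm, and the saddles come out at ±36 mm along x. The fuse is 0.111 to 0.114 m long as measured, against 108 mm stated. Picking now.

```bash
python3 - <<'E'
from h import *
F=[.467,-.256]; A=[180,0,28.3]
move_gripper(.055)
move_to(F+[.12],A)
servo_line(F+[.014],velocity=.12,f_stop=8)
print(state()["ee_pos"],state()["eef_rot"])
move_gripper(0.0);s=state();print(s["width"],s["finger_force"],s["time_s"])
servo_line(F+[.16],velocity=.2)
s=state();print(s["width"],s["ft_force"],s["time_s"])
# hover over seat for a look
move_to([.5053,.1128,.19],[180,0,2.75]);dwell(.3)
c=calibration("wrist");pickle.dump(c,open("w2.pkl","wb"));w=grab_frame("wrist");cv2.imwrite("pics/w2.png",w);cv2.imwrite("pics/s2.png",grab_frame("scene"))
s=state();print(s["ee_pos"],s["eef_rot"],s["width"],s["ft_force"],s["time_s"])
E
```

```text
[ 0.46739735 -0.25616379  0.01461071] [ 1.79949826e+02 -2.66908108e-02  2.83036893e+01]
0.015459051534358817 30.000409483909607 6.725
0.015207808874055944 [-0.84337982 -0.8796279  -2.06653135] 7.6083
[0.5053615  0.11250402 0.18999402] [1.79999664e+02 1.50664584e-03 2.72418830e+00] 0.015229233521343742 [ 0.33415907  0.9027178  -1.34867008] 9.4
```

View pics/w2.png

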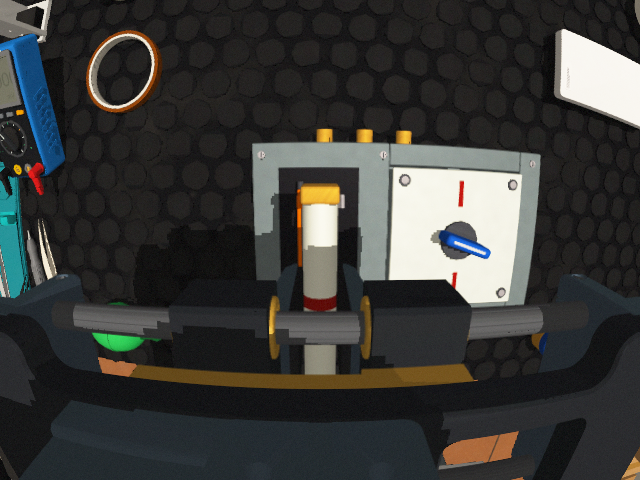

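Wrist view: the fuse is held at its red band, far cap at (321,193), aligned over the clip. I'll check the cap position numerically, then push it in.

```bash
python3 - <<'E'
from h import *
c=pickle.load(open("w2.pkl","rb"))
th=np.radians(2.75);R=np.array([[np.cos(th),np.sin(th)],[-np.sin(th),np.cos(th)]])
S=np.array([.5053,.1128])
for px in [(302,195),(340,195),(321,188),(321,184),(303,240),(338,240)]: print(px,(R@(at_z("wrist",px,.1935,c)[0,:2]-S)*1000).round(1))
servo_line([*S,.100],velocity=.1)
for z in(.09,.085,.08,.0755):
    h=servo_line([*S,z],velocity=.05,f_stop=40)
    s=state();print(z,h,s["ee_pos"].round(4),s["ft_force"].round(1),s["width"],s["time_s"])
    if h: break
cv2.imwrite("pics/s3.png",cv2.resize(grab_frame("scene")[200:340,180:380],None,fx=4,fy=4,interpolation=cv2.INTER_CUBIC))
E
```

```text
(302, 195) [52.2  7.6]
(340, 195) [52.2 -8.5]
(321, 188) [55.2 -0.4]
(321, 184) [56.9 -0.4]
(303, 240) [32.6  7.4]
(338, 240) [32.6 -7.8]
0.09 False [0.5051 0.1126 0.0898] [-0.1 -2.9  0.9] 0.01564850996954822 10.8
0.085 False [0.505  0.1127 0.0846] [ 0.5 -2.8 -2.2] 0.015535661585860488 11.05
0.08 False [0.505  0.1129 0.0796] [ 0.6 -2.2 -3.1] 0.015617339015552291 11.3
0.0755 False [0.5056 0.113  0.0755] [ 0.5 -1.   1.2] 0.015121567311426477 11.55
```

View pics/s3.png

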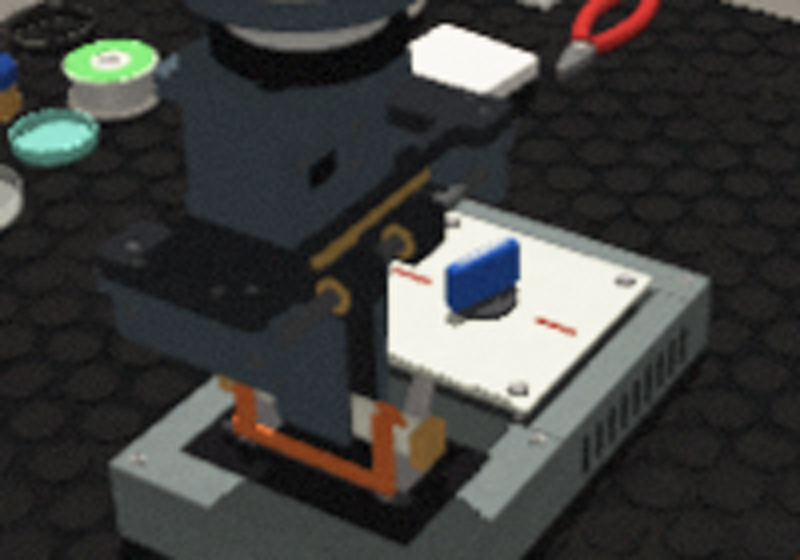

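The fuse is down between prongs and jaw, and the jaw looks upright. I'll bottom it out by force, release and check.

```bash
python3 - <<'E'
from h import *
S=[.5053,.1128]
h=servo_line(S+[.072],velocity=.03,f_stop=15);s=state();print(h,s["ee_pos"].round(4),s["ft_force"].round(1))
move_gripper(.034);s=state();print(s["width"],s["ee_pos"].round(4),s["ft_force"].round(1))
servo_line(S+[.15],velocity=.2)
move_to([.511,-.007,.16],[180,0,74.2])
dwell(.2);print(state()["time_s"],state()["joint_positions"].round(1))
c=calibration("wrist");pickle.dump(c,open("w4.pkl","wb"));w=grab_frame("wrist")
a=cv2.resize(grab_frame("scene")[240:360,200:320],(600,600),interpolation=cv2.INTER_CUBIC)
b=cv2.resize(grab_frame("top"),(640,480));cv2.imwrite("pics/top4.png",b);cv2.imwrite("pics/w4.png",w)
t=cv2.resize(b[210:305,155:195],(200,475),interpolation=cv2.INTER_CUBIC);t=cv2.copyMakeBorder(t,0,125,0,0,cv2.BORDER_CONSTANT)
cv2.imwrite("pics/s4.png",np.hstack([a,t]))
E
```

```text
True [0.5061 0.113  0.0731] [-2.7 -0.3 13.5]
0.033930642066155925 [0.5058 0.1128 0.0726] [ 0.4  0.3 -0.5]
14.4167 [-7.5 23.8 97.6  0.  58.6  8.3]
```

View pics/s4.png

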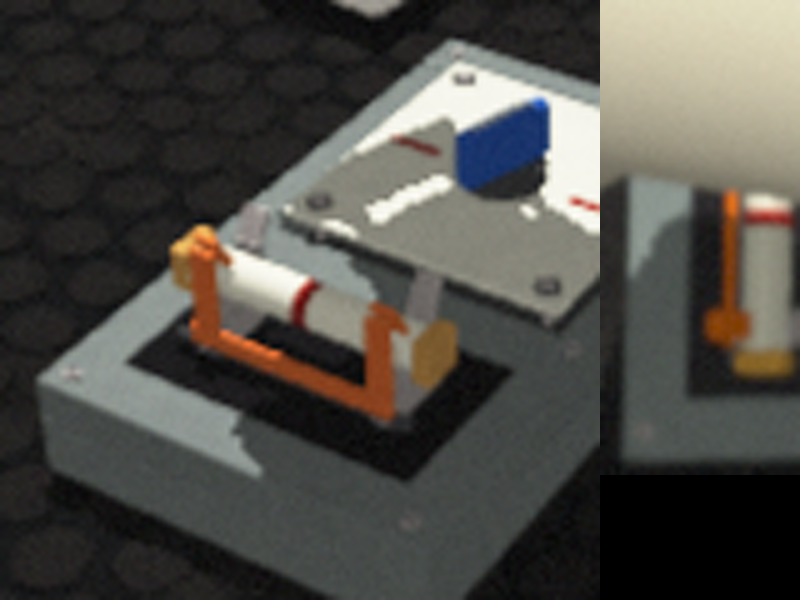

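The fuse is seated on its saddles with both jaw noses closed over the tube. Now the fastener.

```bash
python3 - <<'E'
from h import *
P=[.5111,-.0071]
h=servo_line(P+[.072],velocity=.12,f_stop=10);s=state();print(h,s["ee_pos"].round(4),s["ft_force"].round(1))
move_gripper(.013);s=state();print("w",s["width"],s["ft_force"].round(1))
for y in(50,25,2.75):
    move_to(P+[.072],[180,0,y]);s=state();print(y,s["eef_rot"].round(2),s["ft_force"].round(1),s["ft_torque"].round(2),s["time_s"])
move_gripper(0);s=state();print("w",s["width"],s["ft_force"].round(1),s["ft_torque"].round(2))
dwell(.2);move_gripper(.055)
servo_line(P+[.11],velocity=.2)
print(state()["time_s"])
cv2.imwrite("pics/s5.png",cv2.resize(grab_frame("scene")[230:330,200:380],None,fx=4,fy=4,interpolation=cv2.INTER_CUBIC))
E
```

```text
False [ 0.5115 -0.0072  0.0725] [-0.1  0.  -1.1]
w 0.012990248989384008 [ 0.5 -0.3 -0.1]
50 [-180.      0.     50.21] [-0.8  0.2  0.3] [-0.05  0.04 -0.  ] 16.475
25 [-1.7999e+02  1.0000e-02  2.5310e+01] [-1.7  1.3 -0.9] [0.09 0.27 0.08] 16.9833
2.75 [ 1.7999e+02 -2.0000e-02  3.1000e+00] [-1.7  0.  -0.8] [0.2  0.1  0.02] 17.4583
w 0.008637378643683701 [ 0.4  7.4 -0.8] [ 1.35 -0.12 -0.01]
19.075
```

View pics/s5.png

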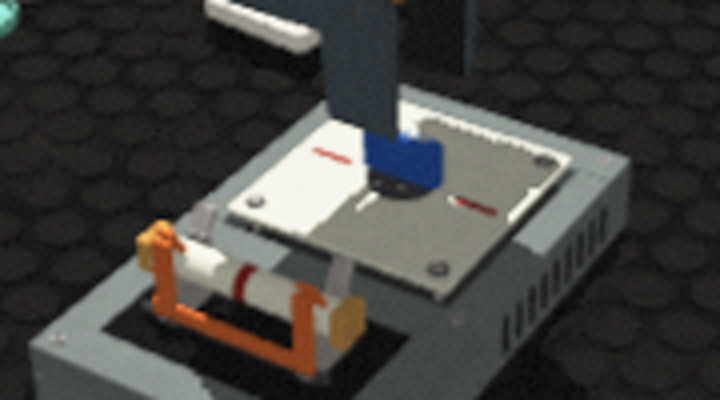

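The wing lies along the two red marks (331,155)–(475,204) and the fuse is still seated. Now I'll press the panel.

```bash
python3 - <<'E'
from h import *
P=[.5111,-.0071]
for z in(.064,.060,.057,.055,.0535,.052):
    h=servo_line(P+[z],velocity=.05,f_stop=22 if z<.06 else 30);s=state();print(z,h,s["ee_pos"].round(4),s["ft_force"].round(1))
    if h or s["ft_force"][2]>22: break
dwell(.6);s=state();print(s["ee_pos"].round(4),s["ft_force"].round(1),s["time_s"])
E
```

```text
0.064 False [ 0.5113 -0.0071  0.0643] [ 0.5 -0.2  0.3]
0.06 False [ 0.5116 -0.0071  0.0603] [0.4 0.2 7.3]
0.057 False [ 0.5116 -0.0071  0.0574] [-0.1  0.9  8.6]
0.055 False [ 0.5116 -0.0072  0.0555] [-0.8  1.3  9.7]
0.0535 False [ 0.5117 -0.0072  0.0551] [-7.6  0.2 37.5]
[ 0.5117 -0.0071  0.0551] [-7.9  0.3 38.2] 21.7917
```

The panel is on its stop: TCP z is 0.0551, which puts the tips at 0.044. I'll ease the push a little, then hand in.

```bash
python3 - <<'E'
from h import *
servo_line([.5114,-.0071,.0541],velocity=.02);dwell(.6);s=state();print(s["ee_pos"].round(4),s["ft_force"].round(1),s["time_s"])
if 12<s["ft_force"][2]<36: print(job_done())
E
```

```text
[ 0.5116 -0.0071  0.0552] [-5.2  0.1 25.8] 22.6417
the job is handed in; nothing more can be done
None
```

I handed the job in at 22.6 s: the fuse is in the clip with the jaw over it, the wing lines up with the red marks, and the panel is held flush with about 26 N. I haven't seen the judge's result.

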